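Feel along a row of set stones

ROBOT

A 6-joint arm with a two-finger parallel gripper is mounted at the origin on the work surface. World frame = base frame: x ahead of the robot, y to its left, z up, the work surface at z = 0. Lengths are in mm, angles in rad, forces in N, time in s.
With the tool pointing down it reaches from about 375 to 925 mm from the base axis. Payload 5.7 kg.
Tool frame: the origin (TCP) lies at the very end of the fingers, on their centre line; the grasp point (between the pads) lies env.grip_depth behind it (env.grip_depth is the distance from the TCP to the grasp point, in mm); z points along the fingers, y is the line along which they close (so a half turn about z gives the same grasp; the last joint's range is limited). The gripper opens to 88 mm and grips with 3 to 60 N. Pads are 20 mm wide; open, the fingers measure 115 mm over their backs; the gripper's body (75 mm by 178 mm) begins 61 mm behind the grasp point.
Start: joints at [-1.324, 0.359, 1.51, -0, 1.272, -0.115], TCP at [212.358, -561.129, 222.623] pointing down, gripper open.
Joint ranges: [-2.97, 2.97], [-1.01, 2.36], [0.21, 2.38], [-0.96, 4.11], [0.2, 2.71], [-2.98, 2.98]. Speed limits (rad/s): [2.39, 2.39, 3.14, 3.14, 3.14, 3.14].

INTERFACE

Orientations are given as a unit quaternion [x, y, z, w].
In Python, from bench import env gives the robot as it stands. The module is installed in compiled form; this text tells all that it offers.
- The arm moves only by the tool send_rows, never from a script. Its argument "deltas" is a list of rows, each a list of 7 numbers: the shift along the tool's x, y, z in cm, then the turn, a rotation vector about the tool's x, y, z in degrees, then the finger opening in cm, from 0 to 8.78. A call has 1 to 5 rows; each row shifts and turns the commanded pose from where the row before left it, along the tool's axes as they then stand; what a row does not reach is not made up. A row lasts 1/10 s, in which the tool goes at most 50 mm and 8.59 degrees, less where a joint would pass 70% of its speed; a pose out of reach is approached as far as the arm can. A call is refused whole if a number of a shift passes 5 or a number of a turn 8.59, either way. A call with a gripper value outside its range is refused whole. The fingers move at their own pace and stop on an object; "force" is the grip in N (left out, the last holds). Time passes only in rows, so rows that do not move let the fingers close. It gives the time, the measured TCP pose, the force, the opening and the grip force at its end, in the units of the state.
- env.state(): the state, without advancing time (a new reading comes with each control period).
- env.grab_frame(name): name is "side" or "top" or "wrist"; returns a dict with "frame" (480x640x3 uint8, blue, green, red), "depth" (480x640 float32, mm along the optical axis (not along the pixel's ray), 0 where there is no reading), "intrinsics" (3x3 intrinsics, pixels), "R" (3x3) and "t" (3): a world point X has camera coordinates R X + t. Camera axes: x right, y down, z forward; pixel columns grow to the right and rows downward; lengths in mm; the calibration is good to about 2 mm. A picture is of the moment at which its call begins.
- env.job_done(): hands the job in; it is judged then, once.
The state is a dict: "time_s": time; "qpos": joint angles; "joint_vel": joint speeds; "tau": joint torques, N m; "tool_pos": TCP position; "tcp_rot": TCP orientation; "force": force on the tool from outside, world axes, zero at the start; "wrist_torque": the same for the moment, N m; "finger_gap": finger opening in mm; "grip_force": force on a finger pad.
Only numpy, scipy, OpenCV 4.12 (cv2) and the standard library are available. Lean on these libraries where they do the work, as an engineer would, in place of code of your own. Each camera call takes 0.05 s, during which the arm holds its last target. There are 200 camera calls.

TASK

Check the setting of the brass collar on the sprung jig by feel: with the fingertips, lightly touch each of its six stones in turn along the row, beginning at the red one and finishing at the green one. Touch gently, never bearing down so hard that the sprung bed comes near its stop, and do not lift the collar or push it out of its place. Leave the jar, ring, hand tool and spool where they are, and finish with the hand clear and the bed risen again.

Things in the scene. Friction and masses are not known exactly. Their poses are not given: they have to be found in the camera images.
- jig: Inspection jig screwed to the bench, at any yaw: dark steel plate 120 x 260 x 10 mm, origin at the centre of its underside (z = 0), y axis along its long side. Over it a black-topped bed, 102 x 230 mm, floats on springs, its top 46 mm above the bench at rest. Six brass pins 3 mm high on the bed keep the collar from sliding.
- bed (a joint): How far the sprung bed is pushed straight down, m: 0 at rest, 0.015 at its hard stop. It starts to move at 0.5 N and gives 600 N/m (about 3 N at 4 mm, 8 N at 13 mm), does not tilt, and rises when let go. 0.013 or more is too hard a press.
- collar: Loose brass collar flat on the bed between the pins: curved band 26 mm wide, 4 mm thick, 0.27 kg with stones, top 50 mm above the bench at rest. Origin on its underside, directly over the jig's origin; axes parallel to the jig's. The stones lie on an arc of radius 115 mm about x = -95 mm, y = 0 of this frame, at -50, -30, -10, 10, 30, 50 degrees from its x axis.
- stone1: Stone 1 of 6 in the row, the red one: a low polished dome 19 mm across that stands 2.5 mm above the collar, fixed in it. Origin at the top of the dome, 52.5 mm above the bench at rest. Neighbouring stones are 40 mm apart centre to centre.
- stone2: Stone 2 of 6 in the row, the first white one: a low polished dome 19 mm across that stands 2.5 mm above the collar, fixed in it. Origin at the top of the dome, 52.5 mm above the bench at rest. Neighbouring stones are 40 mm apart centre to centre.
- stone3: Stone 3 of 6 in the row, the second white one: a low polished dome 19 mm across that stands 2.5 mm above the collar, fixed in it. Origin at the top of the dome, 52.5 mm above the bench at rest. Neighbouring stones are 40 mm apart centre to centre.
- stone4: Stone 4 of 6 in the row, the third white one: a low polished dome 19 mm across that stands 2.5 mm above the collar, fixed in it. Origin at the top of the dome, 52.5 mm above the bench at rest. Neighbouring stones are 40 mm apart centre to centre.
- stone5: Stone 5 of 6 in the row, the fourth white one: a low polished dome 19 mm across that stands 2.5 mm above the collar, fixed in it. Origin at the top of the dome, 52.5 mm above the bench at rest. Neighbouring stones are 40 mm apart centre to centre.
- stone6: Stone 6 of 6 in the row, the green one: a low polished dome 19 mm across that stands 2.5 mm above the collar, fixed in it. Origin at the top of the dome, 52.5 mm above the bench at rest. Neighbouring stones are 40 mm apart centre to centre.
- jar: Bystander: loose amber jar with a blue cap, 42 mm across, 50 mm high, beside the jig. Origin at the centre of its underside.
- ringband: Bystander: loose plain steel finger ring lying flat, 23 mm across, 8 mm high. Origin at the centre of its underside.
- graver: Bystander: loose hand tool with a dark wooden handle and a steel blade, lying on the bench, 130 mm long along its x axis, under 35 mm high. Origin on the bench under about its middle.
- spool: Bystander: loose orange wire spool standing on end, 40 mm across, 32 mm high. Origin at the centre of its underside.
Mind the look-alikes: they are no part of the job. Several things have the shape of the collar; the one meant has the colours described above.

How it is judged:
By the outcome, as a careful person would: the job done as asked, in the order asked, and still so for the second after the job is handed in, with the robot touching nothing.
It also fails if it takes over 42 s, if anything falls off the work surface, if the arm or the gripper's body presses on something with over 40 N, if the wrist force passes 120 N, or if a joint passes its speed limit or range.

## Working session

There is one attempt and no reset: what is moved stays moved. The work goes in short steps, Python scripts to look and compute and a tool call to move; the robot and the scene stay as the last step left them, time stands still between calls to the robot, and variables do not carry over. Pictures are saved under pics/ and viewed, at most 10 in all, crops included, and the job is handed in when it is done.

Besides the shell and the picture viewer there is one more tool, called after ">>>" as name(argument=value, ...) on one line, values as JSON. send_rows: Moves the arm, as the interface text tells. Its arguments: {"type":"object","properties":{"deltas":{"type":"array","items":{"type":"array","items":{"type":"number"}}},"force":{"type":"number"}},"required":["deltas"]}

```bash
mkdir -p pics
python3 - <<'E'
from bench import env
import cv2,numpy as np
s=env.state();print({k:np.round(v,3) for k,v in s.items()},env.grip_depth)
for n in("top","side"):
    f=env.grab_frame(n);cv2.imwrite(f"pics/{n}0.png",f["frame"])
    np.savez(f"pics/{n}0.npz",**f)
E
```

```text
{'time_s': np.float64(0.0), 'qpos': array([-1.324,  0.36 ,  1.511, -0.   ,  1.272, -0.115]), 'joint_vel': array([-0.001, -0.001, -0.001,  0.001, -0.001, -0.001]), 'tau': array([ 1.0000e-03, -5.1536e+01, -2.7073e+01,  6.8000e-02,  3.5000e-02,
       -0.0000e+00]), 'tool_pos': array([ 212.196, -560.489,  221.809]), 'tcp_rot': array([ 0.984,  0.18 , -0.   , -0.001]), 'force': array([ 0.35 ,  0.713, -0.722]), 'wrist_torque': array([-0.011, -0.023,  0.024]), 'grip_force': np.float64(0.0), 'finger_gap': np.float64(87.922)} 18.700000000000003
```

View pics/top0.png

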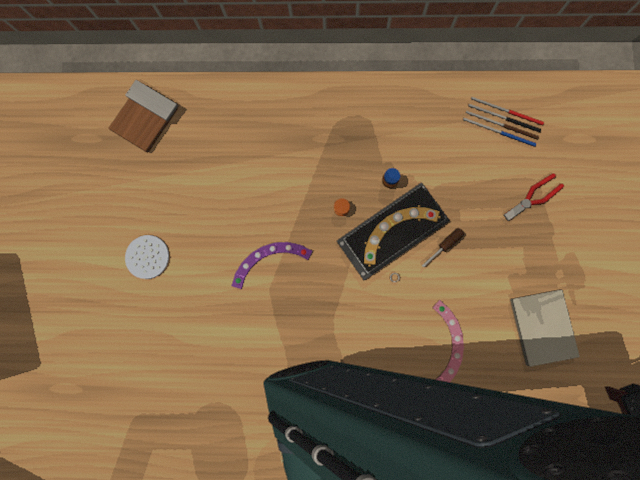

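View pics/side0.png

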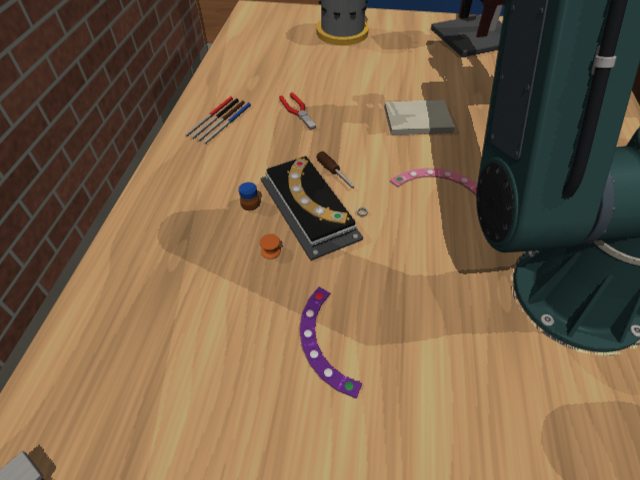

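The top view shows the brass collar on the jig, with red at about (431,214) and green at (370,257). The jar is at (391,176), the spool (342,207), the ring (395,277) and the tool (445,247). The purple and pink collars are look-alikes.

```bash
cat > h.py <<'E'
import numpy as np,cv2
def ray(f,uv,z):
    K,R,t=f["intrinsics"],f["R"],f["t"]
    c=-R.T@t; d=R.T@np.linalg.solve(K,[uv[0],uv[1],1.])
    return c+d*(z-c[2])/d[2]
def proj(f,X):
    p=f["intrinsics"]@(f["R"]@np.asarray(X,float)+f["t"]); return p[:2]/p[2]
a=np.radians([-50,-30,-10,10,30,50])
L=np.c_[-95+115*np.cos(a),115*np.sin(a)]
E
python3 - <<'E'
from h import *
f=dict(np.load("pics/top0.npz"))
for n,uv,z in[("red",(431,214),52),("green",(370,257),52),("jar",(391,176),50),("spool",(342,207),32),("ring",(395,277),5),("tool",(452,239),20),("tip",(425,266),5)]: print(n,ray(f,uv,z).round(1))
im=f["frame"][170:290,330:470];cv2.imwrite("pics/crop.png",cv2.resize(im,None,fx=5,fy=5,interpolation=cv2.INTER_CUBIC))
E
```

```text
red [ 563.4 -230.3   52. ]
green [459.5 -85.4  52. ]
jar [ 656.5 -136.5   50. ]
spool [583.4 -18.9  32. ]
ring [ 415.2 -150.     5. ]
tool [ 508.1 -286.7   20. ]
tip [ 442.9 -223.4    5. ]
```

View pics/crop.png

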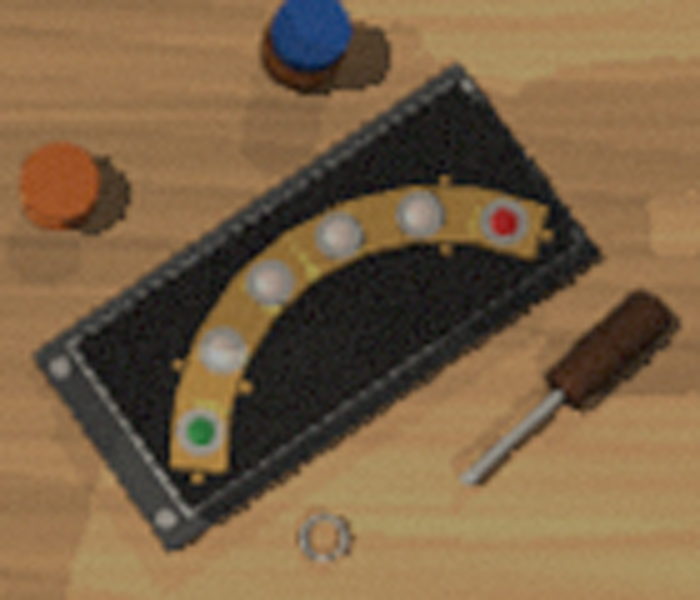

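```bash
cat >> h.py <<'E'
def fit(W):
    def k(P): 
        l=L-L.mean(0);w=P-P.mean(0);u,s,v=np.linalg.svd(l.T@w)
        R=v.T@np.diag([1,np.linalg.det(v.T@u.T)])@u.T
        return R,P.mean(0)-R@L.mean(0)
    R,t=k(W);F=L@R.T+t
    return F,t,np.degrees(np.arctan2(R[1,0],R[0,0])),np.linalg.norm(F-W,axis=1)
from scipy.spatial.transform import Rotation as Ro
def totool(s,target):
    return Ro.from_quat(s["tcp_rot"]).inv().apply(np.asarray(target)-s["tool_pos"])/10
E
python3 - <<'E'
from h import *
from bench import env
f=dict(np.load("pics/top0.npz"))
px=np.array([(503,222),(420,213),(340,235),(270,282),(222,350),(201,431)])/5+[330-.4,170-.4]
W=np.array([ray(f,p,52.)[:2] for p in px])
F,t,y,e=fit(W);print(F.round(1),t.round(1),y,e.round(1))
s=env.state();c=[*F.mean(0),0];print(totool(s,[F[:,0].mean(),F[:,1].mean(),250]), totool(s,[*F[0],120]))
E
```

```text
[[ 563.7 -228.9]
 [ 567.1 -189.1]
 [ 556.7 -150.6]
 [ 533.7 -117.9]
 [ 501.   -95.1]
 [ 462.4  -84.8]] [ 530.3 -144.7] 35.12358892085816 [0.7 0.4 0.6 0.1 0.1 0.2]
[ 44.52631868 -27.64789181  -2.75672804] [ 44.61539304 -18.55457493  10.22811919]
```

>>> send_rows(deltas=[[2.2, -0.9, 0, 0, 0, 0, 0], [4.4, -1.9, 0.2, 0, 0, 0, 0], [4.4, -1.9, 0.2, 0, 0, 0, 0], [4.4, -1.9, 0.2, 0, 0, 0, 0], [4.4, -1.9, 0.2, 0, 0, 0, 0]])

```text
time_s: 0.6
tool_pos: [368.3, -409.9, 214.2]
tcp_rot: [0.984, 0.18, -0.0, -0.0]
force: [-1.9, -0.0, -0.6]
finger_gap: 51.5
grip_force: 0.0
```

>>> send_rows(deltas=[[4.4, -1.9, 0.2, 0, 0, 0, 0], [4.4, -1.9, 0.2, 0, 0, 0, 0], [4.4, -1.9, 0.2, 0, 0, 0, 0], [4.4, -1.8, 0.2, 0, 0, 0, 0], [3, -1.0, 0.2, 0, 0, 0, 0]])

```text
time_s: 1.1
tool_pos: [531.6, -256.3, 204.3]
tcp_rot: [0.984, 0.181, 0.0, -0.001]
force: [0.0, 0.3, -0.7]
finger_gap: 11.0
grip_force: 0.0
```

>>> send_rows(deltas=[[2, -1, 0, 0, 0, 0, 0], [1.5, 0, 0, 0, 0, 0, 0], [0, 0, 0, 0, 0, 0, 0]])

```text
time_s: 1.4
tool_pos: [560.7, -237.0, 204.4]
tcp_rot: [0.984, 0.181, 0.0, 0.0]
force: [-0.6, -0.5, -0.2]
finger_gap: 0.3
grip_force: 0.0
```

Run:
```python
from h import *
from bench import env
s=env.state();print({k:np.round(s[k],3) for k in("time_s","qpos","tool_pos","tcp_rot","force","finger_gap")})
f=env.grab_frame("wrist");cv2.imwrite("pics/w1.png",f["frame"]);np.savez("pics/w1.npz",**f)
F=[(563.7,-228.9),(567.1,-189.1),(556.7,-150.6),(533.7,-117.9),(501,-95.1),(462.4,-84.8)]
for p in F: print(proj(f,[*p,52]).round(0))
print(totool(s,[*F[0],70]))
```

```text
{'time_s': np.float64(1.4), 'qpos': array([-0.513,  0.387,  1.514,  0.   ,  1.24 ,  0.694]), 'tool_pos': array([ 560.657, -236.987,  204.412]), 'tcp_rot': array([0.984, 0.181, 0.   , 0.   ]), 'force': array([-0.619, -0.538, -0.155]), 'finger_gap': np.float64(0.3)}
[313. 217.]
[264. 194.]
[211. 189.]
[160. 202.]
[120. 231.]
[ 96. 271.]
[ 0.56607549 -0.65145368 13.44126352]
```

View pics/w1.png

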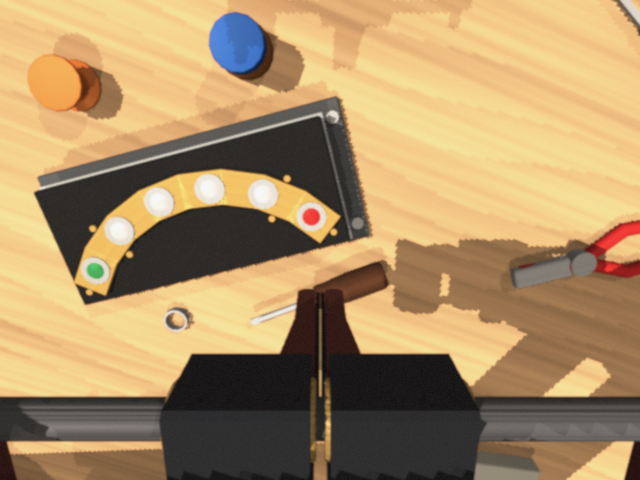

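The wrist view shows red at (312,217) and green at (96,270), within 1–2 px of the predicted positions. I'll descend over red.

>>> send_rows(deltas=[[0.3, -0.3, 2.5, 0, 0, 0, 0], [0.3, -0.35, 4, 0, 0, 0, 0], [0, 0, 4, 0, 0, 0, 0], [0, 0, 2.5, 0, 0, 0, 0], [0, 0, 0.4, 0, 0, 0, 0]])

```text
time_s: 1.95
tool_pos: [559.0, -229.2, 67.4]
tcp_rot: [0.984, 0.179, -0.003, -0.002]
force: [-0.1, -0.3, 0.5]
finger_gap: 0.7
grip_force: 0.0
```

>>> send_rows(deltas=[[0, 0, 0.2, 0, 0, 0, 0], [0, 0, 0, 0, 0, 0, 0], [0, 0, 0, 0, 0, 0, 0]])

```text
time_s: 2.25
tool_pos: [563.6, -230.2, 70.4]
tcp_rot: [0.984, 0.18, 0.001, 0.001]
force: [0.4, 0.6, -0.5]
finger_gap: 0.6
grip_force: 0.0
```

>>> send_rows(deltas=[[0, 0.0, 0.4, 0, 0, 0, 0], [0, 0, 0.4, 0, 0, 0, 0], [0, 0, 0.2, 0, 0, 0, 0], [0, 0, 0, 0, 0, 0, 0], [0, 0, 0, 0, 0, 0, 0]])

```text
time_s: 2.75
tool_pos: [562.5, -229.1, 58.5]
tcp_rot: [0.984, 0.18, -0.0, -0.0]
force: [0.1, 0.1, -0.2]
finger_gap: 0.1
grip_force: 0.0
```

>>> send_rows(deltas=[[0, 0.0, 0.2, 0, 0, 0, 0], [0, 0, 0.2, 0, 0, 0, 0], [0, 0, 0, 0, 0, 0, 0], [0, 0, 0, 0, 0, 0, 0], [0, 0, 0, 0, 0, 0, 0]])

```text
time_s: 3.25
tool_pos: [562.6, -229.2, 54.7]
tcp_rot: [0.984, 0.18, 0.0, -0.0]
force: [0.4, 0.2, 0.1]
finger_gap: 0.7
grip_force: 0.0
```

>>> send_rows(deltas=[[0, 0, 0.1, 0, 0, 0, 0], [0, 0, 0.1, 0, 0, 0, 0], [0, 0, 0, 0, 0, 0, 0], [0, 0, 0, 0, 0, 0, 0]])

```text
time_s: 3.65
tool_pos: [562.6, -229.2, 52.7]
tcp_rot: [0.984, 0.18, 0.0, -0.0]
force: [0.1, 0.5, 0.7]
finger_gap: -0.0
grip_force: 0.3
```

>>> send_rows(deltas=[[0, 0, 0.1, 0, 0, 0, 0], [0, 0, 0.1, 0, 0, 0, 0], [0, 0, 0.1, 0, 0, 0, 0], [0, 0, 0, 0, 0, 0, 0], [0, 0, 0, 0, 0, 0, 0]])

```text
time_s: 4.15
tool_pos: [562.6, -229.2, 49.7]
tcp_rot: [0.984, 0.18, 0.0, -0.0]
force: [-0.0, -0.1, 1.2]
finger_gap: 0.6
grip_force: 1.1
```

>>> send_rows(deltas=[[0, 0, 0, 0, 0, 0, 0]])

```text
time_s: 4.25
tool_pos: [562.6, -229.2, 49.7]
tcp_rot: [0.984, 0.18, 0.0, 0.0]
force: [0.0, 0.7, 1.8]
finger_gap: 0.4
grip_force: 1.1
```

>>> send_rows(deltas=[[0, 0, -0.3, 0, 0, 0, 0], [0, 0, -0.7, 0, 0, 0, 0], [0, 0, -1, 0, 0, 0, 0], [0, 0, 0, 0, 0, 0, 0]])

```text
time_s: 4.65
tool_pos: [563.6, -229.7, 71.4]
tcp_rot: [0.984, 0.18, 0.001, 0.001]
force: [1.1, 0.0, 0.2]
finger_gap: 0.6
grip_force: 0.0
```

Run:
```python
from h import *
from bench import env
s=env.state();print(s["tool_pos"])
F=[(563.7,-228.9),(567.1,-189.1),(556.7,-150.6),(533.7,-117.9),(501,-95.1),(462.4,-84.8)]
F=np.c_[F,[49.5]*6];print(totool(s,F[1]).round(2))
R=Ro.from_quat(s["tcp_rot"]).inv()
print((R.apply(np.diff(F,axis=0))/10).round(2))
```

```text
[ 563.56981377 -229.72367079   71.37932307]
[ 1.76 -3.68  2.18]
[[ 1.73 -3.6  -0.  ]
 [ 0.39 -3.97 -0.01]
 [-0.99 -3.87 -0.01]
 [-2.25 -3.29 -0.01]
 [-3.25 -2.33 -0.01]]
```

>>> send_rows(deltas=[[0.6, -1.2, 0, 0, 0, 0, 0], [0.7, -1.4, 0, 0, 0, 0, 0], [0.5, -1.0, 0, 0, 0, 0, 0], [0, 0, 0, 0, 0, 0, 0], [0, 0, 0.3, 0, 0, 0, 0]])

```text
time_s: 5.15
tool_pos: [567.0, -188.5, 66.7]
tcp_rot: [0.984, 0.181, 0.0, 0.0]
force: [-0.4, 0.2, -0.5]
finger_gap: 0.2
grip_force: 0.0
```

>>> send_rows(deltas=[[0, 0, 0.4, 0, 0, 0, 0], [0, 0, 0.4, 0, 0, 0, 0], [0, 0, 0.3, 0, 0, 0, 0], [0, 0, 0.1, 0, 0, 0, 0], [0, 0, 0, 0, 0, 0, 0]])

```text
time_s: 5.65
tool_pos: [566.4, -189.3, 54.3]
tcp_rot: [0.984, 0.18, -0.0, -0.0]
force: [-0.1, -0.5, -0.0]
finger_gap: 0.5
grip_force: 0.0
```

>>> send_rows(deltas=[[0, 0, 0.1, 0, 0, 0, 0], [0, 0, 0.2, 0, 0, 0, 0], [0, 0, 0.2, 0, 0, 0, 0], [0, 0, 0, 0, 0, 0, 0], [0, 0, 0, 0, 0, 0, 0]])

```text
time_s: 6.15
tool_pos: [566.9, -189.3, 49.8]
tcp_rot: [0.984, 0.18, 0.0, 0.0]
force: [0.4, -0.1, 1.9]
finger_gap: 0.2
grip_force: 1.1
```

Stone 2 touched. Next is stone 3, using the same pattern.

>>> send_rows(deltas=[[0, 0, -0.3, 0, 0, 0, 0], [0, 0, -0.7, 0, 0, 0, 0], [0, 0, -1, 0, 0, 0, 0], [0, 0, 0, 0, 0, 0, 0], [0, 0, 0, 0, 0, 0, 0]])

```text
time_s: 6.65
tool_pos: [566.9, -189.2, 70.3]
tcp_rot: [0.984, 0.18, 0.0, 0.0]
force: [-0.2, 0.2, -0.4]
finger_gap: 0.4
grip_force: 0.0
```

>>> send_rows(deltas=[[0.1, -1.3, 0, 0, 0, 0, 0], [0.2, -1.6, 0, 0, 0, 0, 0], [0.1, -1.1, 0, 0, 0, 0, 0], [0, 0, 0, 0, 0, 0, 0], [0, 0, 0.3, 0, 0, 0, 0]])

```text
time_s: 7.15
tool_pos: [556.5, -149.8, 66.9]
tcp_rot: [0.984, 0.181, 0.0, 0.0]
force: [1.0, -1.1, 0.3]
finger_gap: 0.6
grip_force: 0.0
```

>>> send_rows(deltas=[[0, 0, 0.4, 0, 0, 0, 0], [0, 0, 0.4, 0, 0, 0, 0], [0, 0, 0.3, 0, 0, 0, 0], [0, 0, 0.1, 0, 0, 0, 0], [0, 0, 0, 0, 0, 0, 0]])

```text
time_s: 7.65
tool_pos: [556.1, -150.5, 54.3]
tcp_rot: [0.984, 0.18, -0.0, -0.0]
force: [-0.0, 1.4, 0.2]
finger_gap: 0.4
grip_force: 0.0
```

>>> send_rows(deltas=[[0, 0, 0.1, 0, 0, 0, 0], [0, 0, 0.2, 0, 0, 0, 0], [0, 0, 0.2, 0, 0, 0, 0], [0, 0, 0, 0, 0, 0, 0], [0, 0, 0, 0, 0, 0, 0]])

```text
time_s: 8.15
tool_pos: [556.5, -150.4, 49.8]
tcp_rot: [0.984, 0.18, 0.0, 0.0]
force: [-0.1, -0.6, 2.0]
finger_gap: 0.1
grip_force: 1.1
```

>>> send_rows(deltas=[[0, 0, -0.3, 0, 0, 0, 0], [0, 0, -0.7, 0, 0, 0, 0], [0, 0, -1, 0, 0, 0, 0], [0, 0, 0, 0, 0, 0, 0], [0, 0, 0, 0, 0, 0, 0]])

```text
time_s: 8.65
tool_pos: [556.6, -150.4, 70.3]
tcp_rot: [0.984, 0.18, 0.0, 0.0]
force: [-0.1, 0.3, -0.3]
finger_gap: 0.6
grip_force: 0.0
```

>>> send_rows(deltas=[[-0.3, -1.3, 0, 0, 0, 0, 0], [-0.4, -1.5, 0, 0, 0, 0, 0], [-0.3, -1.1, 0, 0, 0, 0, 0], [0, 0, 0, 0, 0, 0, 0], [0, 0, 0.3, 0, 0, 0, 0]])

```text
time_s: 9.15
tool_pos: [533.2, -117.0, 66.9]
tcp_rot: [0.984, 0.18, 0.0, 0.0]
force: [-0.5, -1.1, 0.5]
finger_gap: 0.5
grip_force: 0.0
```

>>> send_rows(deltas=[[0, 0, 0.4, 0, 0, 0, 0], [0, 0, 0.4, 0, 0, 0, 0], [0, 0, 0.3, 0, 0, 0, 0], [0, 0, 0.1, 0, 0, 0, 0], [0, 0, 0, 0, 0, 0, 0]])

```text
time_s: 9.65
tool_pos: [533.0, -117.5, 54.3]
tcp_rot: [0.984, 0.18, -0.0, -0.0]
force: [-0.1, 0.0, -0.1]
finger_gap: 0.4
grip_force: 0.0
```

>>> send_rows(deltas=[[0, 0, 0.1, 0, 0, 0, 0], [0, 0, 0.2, 0, 0, 0, 0], [0, 0, 0.2, 0, 0, 0, 0], [0, 0, 0, 0, 0, 0, 0], [0, 0, 0, 0, 0, 0, 0]])

```text
time_s: 10.15
tool_pos: [533.3, -117.5, 49.8]
tcp_rot: [0.984, 0.18, 0.0, 0.0]
force: [0.3, -0.8, 2.0]
finger_gap: 0.2
grip_force: 1.1
```

>>> send_rows(deltas=[[0, 0, -0.3, 0, 0, 0, 0], [0, 0, -0.7, 0, 0, 0, 0], [0, 0, -1, 0, 0, 0, 0], [0, 0, 0, 0, 0, 0, 0], [0, 0, 0, 0, 0, 0, 0]])

```text
time_s: 10.65
tool_pos: [533.4, -117.5, 70.3]
tcp_rot: [0.984, 0.18, 0.0, 0.0]
force: [-0.1, -0.2, -0.9]
finger_gap: 0.7
grip_force: 0.0
```

>>> send_rows(deltas=[[-0.7, -1.1, 0, 0, 0, 0, 0], [-0.8, -1.2, 0, 0, 0, 0, 0], [-0.7, -1.0, 0, 0, 0, 0, 0], [0, 0, 0, 0, 0, 0, 0], [0, 0, 0.3, 0, 0, 0, 0]])

```text
time_s: 11.15
tool_pos: [500.8, -94.1, 66.9]
tcp_rot: [0.984, 0.18, 0.0, 0.0]
force: [0.2, -0.6, 0.6]
finger_gap: 0.4
grip_force: 0.0
```

>>> send_rows(deltas=[[0, 0, 0.4, 0, 0, 0, 0], [0, 0, 0.4, 0, 0, 0, 0], [0, 0, 0.3, 0, 0, 0, 0], [0, 0, 0.1, 0, 0, 0, 0], [0, 0, 0, 0, 0, 0, 0]])

```text
time_s: 11.65
tool_pos: [500.7, -94.3, 54.3]
tcp_rot: [0.984, 0.18, -0.0, -0.0]
force: [-0.2, -0.8, -0.2]
finger_gap: 0.2
grip_force: 0.0
```

>>> send_rows(deltas=[[0, 0, 0.1, 0, 0, 0, 0], [0, 0, 0.2, 0, 0, 0, 0], [0, 0, 0.2, 0, 0, 0, 0], [0, 0, 0, 0, 0, 0, 0], [0, 0, 0, 0, 0, 0, 0]])

```text
time_s: 12.15
tool_pos: [501.0, -94.4, 49.8]
tcp_rot: [0.984, 0.18, 0.0, 0.0]
force: [-0.1, -0.6, 1.1]
finger_gap: 0.9
grip_force: 1.1
```

>>> send_rows(deltas=[[0, 0, -0.3, 0, 0, 0, 0], [0, 0, -0.7, 0, 0, 0, 0], [0, 0, -1, 0, 0, 0, 0], [0, 0, 0, 0, 0, 0, 0], [0, 0, 0, 0, 0, 0, 0]])

```text
time_s: 12.65
tool_pos: [501.2, -94.4, 70.3]
tcp_rot: [0.984, 0.18, 0.001, 0.0]
force: [-0.1, -0.3, -0.5]
finger_gap: 0.7
grip_force: 0.0
```

>>> send_rows(deltas=[[-1.0, -0.7, 0, 0, 0, 0, 0], [-1.2, -0.9, 0, 0, 0, 0, 0], [-1.0, -0.7, 0, 0, 0, 0, 0], [0, 0, 0, 0, 0, 0, 0], [0, 0, 0.3, 0, 0, 0, 0]])

```text
time_s: 13.15
tool_pos: [462.9, -84.2, 66.9]
tcp_rot: [0.984, 0.18, 0.0, 0.0]
force: [0.5, 0.5, 0.7]
finger_gap: 0.4
grip_force: 0.0
```

>>> send_rows(deltas=[[0, 0, 0.4, 0, 0, 0, 0], [0, 0, 0.4, 0, 0, 0, 0], [0, 0, 0.3, 0, 0, 0, 0], [0, 0, 0.1, 0, 0, 0, 0], [0, 0, 0, 0, 0, 0, 0]])

```text
time_s: 13.65
tool_pos: [462.7, -84.1, 54.3]
tcp_rot: [0.984, 0.18, -0.0, -0.0]
force: [-0.0, 0.4, 0.3]
finger_gap: 0.5
grip_force: 0.0
```

>>> send_rows(deltas=[[0, 0, 0.1, 0, 0, 0, 0], [0, 0, 0.2, 0, 0, 0, 0], [0, 0, 0.2, 0, 0, 0, 0], [0, 0, 0, 0, 0, 0, 0], [0, 0, 0, 0, 0, 0, 0]])

```text
time_s: 14.15
tool_pos: [462.9, -84.2, 49.8]
tcp_rot: [0.984, 0.18, 0.0, 0.0]
force: [0.2, -0.1, 1.9]
finger_gap: 0.3
grip_force: 1.1
```

>>> send_rows(deltas=[[0, 0, -0.3, 0, 0, 0, 0], [0, 0, -0.7, 0, 0, 0, 0], [0, 0, -2, 0, 0, 0, 0], [0, 0, -4, 0, 0, 0, 0], [0, 0, -4, 0, 0, 0, 0]])

```text
time_s: 14.65
tool_pos: [461.6, -83.8, 160.8]
tcp_rot: [0.984, 0.18, -0.001, -0.001]
force: [0.7, -0.4, 0.1]
finger_gap: 0.5
grip_force: 0.0
```

>>> send_rows(deltas=[[0, 0, -3, 0, 0, 0, 0], [-2, 0, -1, 0, 0, 0, 0], [0, 0, 0, 0, 0, 0, 0], [0, 0, 0, 0, 0, 0, 0], [0, 0, 0, 0, 0, 0, 0]])

```text
time_s: 15.15
tool_pos: [443.8, -90.9, 199.0]
tcp_rot: [0.984, 0.18, -0.0, -0.0]
force: [0.2, -0.3, 0.6]
finger_gap: 0.1
grip_force: 0.0
```

Run:
```python
from h import *
from bench import env
f=env.grab_frame("wrist");cv2.imwrite("pics/w2.png",f["frame"])
F=[(563.7,-228.9),(567.1,-189.1),(556.7,-150.6),(533.7,-117.9),(501,-95.1),(462.4,-84.8)]
for p in F: print(proj(f,[*p,52]).round(0))
```

```text
[564. 139.]
[517. 114.]
[460. 108.]
[403. 123.]
[355. 155.]
[323. 200.]
```

View pics/w2.png

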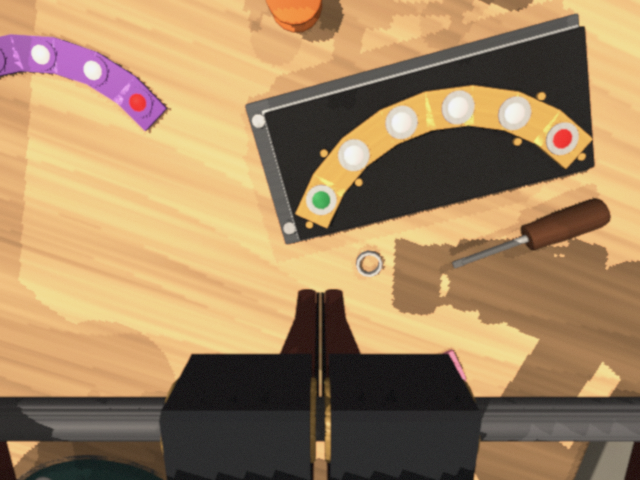

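The collar is still in place between its pins, with red at (563,139) and green at (321,200), matching the original positions. The ring, tool and spool haven't moved, and the hand is clear.

```bash
python3 -c "
from bench import env
print(env.job_done())"
```

```text
the job is handed in; nothing more can be done
None
```

I touched all six stones in order from red to green, pressing the bed down only about 3 mm (about 2 N) each time; the last picture shows the collar still in place and the hand clear, and the job was handed in at about 15 s.

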